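Park the tube rack and hold the reader's shade flap at its balance point

TASK

Slide the red tube rack along the bench, without lifting or tipping it, until it lies inside the white marked spot beside the tube reader, and take your hand off it. Then lift the reader's shade flap by its orange handle bar to its balance point, straight upright, where it shades the tubes from the reader's lamp, without letting it go over towards the rack, and finish while still gripping the bar and holding the flap there, still and upright; the rack stays on its spot and the other things on the bench stay where they are.

Things in the scene. Friction and masses are not known exactly. Their poses are not given: they have to be found in the camera images.
- reader: fixed white tube reader, case 170 (x) by 100 (y) by 66 mm high; place and yaw differ between runs. Origin on the bench under the middle of the flap's hinge line, z up. The hinge line runs along its x, 78 mm above the bench, between two hinge blocks at x = +-80 mm, 84 mm high. The case lies on its +y side (y = 2 to 102 mm), the white marked spot on its -y side.
- spot (a point): centre, at bench height, of the white marked spot on the bench, a flat rectangle 174 mm along the reader's x by 124 mm along its y, 115 mm from the hinge line on the reader's -y side. Axes as the reader's.
- rack: loose solid red microtube rack, 150 (x) by 100 (y) by 42 mm high, tube caps 10 mm higher, about 0.3 kg, too wide for the gripper to span. Origin at the centre of its underside, z up. To be parked with its long side along the spot's, either way round. It starts on the reader's -y side, beyond the spot, its long side within 20 degrees of the reader's x.
- flap: the shade flap: grey panel 145 (x) by 96 by 6 mm from 6 to 102 mm off the hinge line, plus its orange handle, together about 0.24 kg; lifting at the bar takes under 2 N. Origin on the hinge line, at its middle; x along the hinge, y from the hinge to the handle, in the plane of the flap.
- flap_hinge (a joint): angle of the shade flap, rad: 0 = shut, lying level over the case to the reader's +y; 1.57 = straight up, its balance point; beyond that it falls over towards the spot, to a stop at 2.8. The hinge has almost no friction: let go, it falls shut or over.
- grip_bar (a point): orange U-shaped handle on the flap's free edge, round rod 12 mm thick. Point: the middle of its 100 mm cross bar, parallel to the hinge line, 155 mm from it, 53 mm from panel and case. x along the bar, y away from the hinge. Flap shut: level, 78 mm above the bench, nothing below it. Upright: 233 mm up, over the hinge line. The rod turns between lightly gripping fingers (10 N).
- tip_box: bystander: loose white box with blue top, 120 by 85 by 60 mm; origin at the centre of its underside
- reagent_bottle: bystander: loose small upright bottle with blue cap, 44 mm across, 80 mm high; origin at the centre of its underside
- clear_tray: bystander: loose clear plastic tray, 70 by 100 by 40 mm; origin at the centre of its underside

How it is judged:
By the outcome, as a careful person would: the job done as asked, in the order asked, and still so for the second after the job is handed in, while the arm keeps its last pose, push and grip.
It also fails if it takes over 51 s, if anything falls off the work surface, if the arm or the gripper's body presses on something with over 40 N, if the wrist force passes 120 N, or if a joint passes its speed limit or range.

ROBOT

A 6-joint arm with a two-finger parallel gripper is mounted at the origin on the work surface. World frame = base frame: x ahead of the robot, y to its left, z up, the work surface at z = 0. Lengths are in m, angles in degrees, forces in N, time in s.
With the tool pointing down it reaches from about 0.4 to 0.825 m from the base axis. Payload 7 kg.
Tool frame: the origin (TCP) lies at the very end of the fingers, on their centre line; the grasp point (between the pads) lies 19 mm behind it (ctrl.hold_point_z is the distance from the TCP to the grasp point, in m); z points along the fingers, y is the line along which they close (so a half turn about z gives the same grasp; the last joint's range is limited). The gripper opens to 88 mm and grips with 3 to 60 N. Pads are 19 mm wide; open, the fingers measure 130 mm over their backs; the gripper's body (78 mm by 193 mm) begins 47 mm behind the grasp point.
Start: joints at [89.043, 20.546, 0.682, 0, -70.136, -16.507], TCP at [0.203, 0.644, 0.227] pointing down, gripper open.
Joint ranges: [-176.03, 176.03], [-82.01, 121.73], [-58.28, 71.71], [-173.87, 95.51], [-174.79, -0.11], [-173.66, 173.66]. Speed limits (degrees/s): [136.94, 136.94, 172.46, 180, 180, 180].

INTERFACE

Orientations are given as [roll, pitch, yaw] about the fixed x, y, z axes, in that order (R = Rz(yaw) Ry(pitch) Rx(roll)).
In Python, from plant import sensors, viewer, workorder, ctrl gives the robot as it stands.
- The arm moves only by the shell command python3 -m pendant 'ROWS'. ROWS is JSON, a list of rows, each a list of 3 entries, a list of its own where there are three numbers: the opening, from -1 (shut) to 1 (fully open), so that 0 is half open, then the shift along the tool's x, y, z in m, then the turn, a rotation vector about the tool's x, y, z in degrees. A call has 1 to 10 rows; each row is the pose to reach, as a shift and turn from the pose commanded when the call began, along the tool's axes at that moment; what a row does not reach only later rows make up. A row lasts 1/12 s, in which the tool goes at most 41.7 mm and 7.16 degrees, less where a joint would pass 70% of its speed; a pose out of reach is approached as far as the arm can. A call with a gripper value outside its range is refused whole. The fingers move at their own pace and stop on an object; the grip force is fixed at half the most. Time passes only in rows, so rows that repeat a pose let the fingers close. It gives the time, the measured TCP pose, the force, the opening and the grip force at its end, in the units of the state.
- sensors.get_obs(): the state, without advancing time (a new reading comes with each control period).
- viewer.snapshot(name): name is "side" or "top" or "wrist"; returns the picture (384x512x3 uint8, red, green, blue); there is no depth.
- viewer.camera_params(name): a dict with "fx", "fy", "cx", "cy" (pixels), "extrinsics" (4x4, takes a point from world to camera coordinates). Camera axes: x right, y up, looking along -z (the intrinsics and any distortion apply to the point x, -y, -z); pixel columns grow to the right and rows downward; lengths in m; the calibration is good to about 2 mm. The wrist camera is an equidistant fisheye: a pixel r from the principal point sees the ray r / f radians off the axis. A picture is of the moment at which its call begins: read the wrist's pose just before it. camera_params takes no time and is no camera call; for the wrist camera it gives the pose at the moment of the call.
- workorder.close_job(): hands the job in; it is judged then, once.
The state is a dict: "clock": time; "joint_pos": joint angles; "qvel": joint speeds; "tau": joint torques, N m; "tool_pos": TCP position; "orientation": TCP orientation; "force": force on the tool from outside, world axes, zero at the start; "moment": the same for the moment, N m; "opening": finger opening in m; "gripper_force": force on a finger pad.
Only numpy, scipy, OpenCV 4.12 (cv2) and the standard library are available. Lean on these libraries where they do the work, as an engineer would, in place of code of your own. Each camera call takes 0.05 s, during which the arm holds its last target. There are 200 camera calls.

## Working session

There is one attempt and no reset: what is moved stays moved. The work goes in short steps, Python scripts to look and compute and a shell command to move; the robot and the scene stay as the last step left them, time stands still between calls to the robot, and variables do not carry over. Pictures are saved under pics/ and viewed, at most 10 in all, crops included, and the job is handed in when it is done.

```bash
mkdir -p pics; ls; python3 - <<'E'
from plant import sensors, viewer, workorder, ctrl
import cv2,numpy as np
print(sensors.get_obs(), ctrl.hold_point_z)
ims=[]
for n in("top","side"):
    im=viewer.snapshot(n); cv2.imwrite(f"pics/{n}0.png",im[:,:,::-1]); ims.append(im)
    print(n,viewer.camera_params(n))
E
```

```text
pics
{'clock': 0.0, 'joint_pos': array([ 8.90436361e+01,  2.05917258e+01,  6.31379090e-01, -1.99324420e-02,
       -7.01353745e+01, -1.65081496e+01]), 'qvel': array([-0.00276126, -0.02153513, -0.0447794 , -0.0181026 , -0.0294336 ,
        0.06021384]), 'tau': array([ 1.92509484e-03, -5.82718456e+01,  2.93036610e+01,  6.99671879e+00,
        6.81074336e-03, -1.57251966e-04]), 'tool_pos': array([0.20244334, 0.64339406, 0.22560181]), 'orientation': array([ 1.79902900e+02, -9.23684443e-03, -1.74712944e+01]), 'force': array([0.39177734, 0.19806333, 0.32233209]), 'moment': array([-0.00255399, -0.0646703 , -0.02255822]), 'gripper_force': 0.0, 'opening': 0.08748725940625578} 0.0188
top {'fx': 371.9789367410584, 'fy': 371.9789367410584, 'cx': 250.65384315306133, 'cy': 194.59994204387368, 'extrinsics': array([[ 0.00479876, -0.99996541,  0.00679329,  0.10753204],
       [ 0.99914113,  0.00507419,  0.04112479, -0.5684575 ],
       [-0.04115784,  0.00659011,  0.99913092, -0.84165932],
       [ 0.        ,  0.        ,  0.        ,  1.        ]])}
side {'fx': 450.9319247615291, 'fy': 450.9319247615291, 'cx': 254.22518977098662, 'cy': 181.5541317943788, 'extrinsics': array([[-0.99723186, -0.07370734,  0.00979007,  0.57562823],
       [ 0.05635598, -0.66336574,  0.74617015, -0.02040316],
       [-0.04850382,  0.74465638,  0.6656833 , -1.19733257],
       [ 0.        ,  0.        ,  0.        ,  1.        ]])}
```

View pics/top0.png

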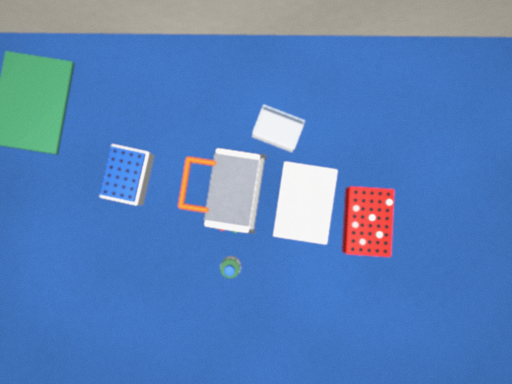

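View pics/side0.png

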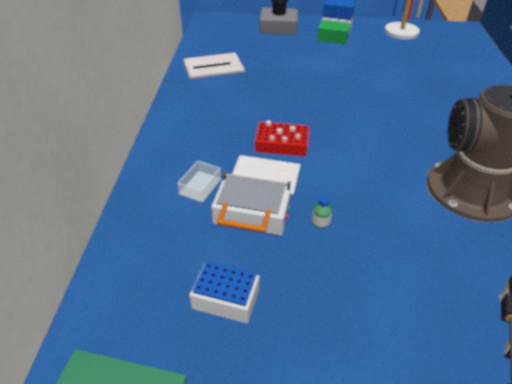

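Top: reader flap centre ≈(236,190), orange bar ≈(184,184) at its left, white spot ≈(305,203), red rack ≈(370,221); tray (279,128), bottle (230,267) and tip box (125,175) stand around. Side view agrees, and nothing stands between rack and spot.

```bash
cat >h.py <<'E'
import cv2,numpy as np
from plant import sensors, viewer, ctrl
def ray(P,uv,z):
    E=P["extrinsics"];R=E[:3,:3];c=-R.T@E[:3,3]
    uv=np.atleast_2d(uv).astype(float)
    d=np.c_[(uv[:,0]-P["cx"])/P["fx"],-(uv[:,1]-P["cy"])/P["fy"],-np.ones(len(uv))]@R
    return (c+d*((z-c[2])/d[:,2])[:,None])[:,:2]
def big(mask,box):
    m=np.zeros(mask.shape,np.uint8);x0,y0,x1,y1=box;m[y0:y1,x0:x1]=mask[y0:y1,x0:x1]*255
    m=cv2.morphologyEx(m,cv2.MORPH_CLOSE,np.ones((5,5)))
    return max(cv2.findContours(m,0,1)[0],key=cv2.contourArea)[:,0,:]
def rect(P,c,z):
    p=ray(P,c,z)*1000
    (cx,cy),(w,h),a=cv2.minAreaRect(p.astype(np.float32))
    if w<h: w,h,a=h,w,a+90
    a=(a+90)%180-90
    return np.round([cx,cy,w,h,a],1)   # mm, long side yaw
def masks(im):
    h=cv2.cvtColor(im,cv2.COLOR_RGB2HSV);H,S,V=[h[...,i].astype(int) for i in range(3)]
    return dict(red=((H<6)|(H>172))&(S>150)&(V>80),orange=(H>=7)&(H<22)&(S>150)&(V>120),white=(S<50)&(V>190))
E
python3 - <<'E'
from h import *
im=cv2.imread("pics/top0.png")[:,:,::-1].copy();P=viewer.camera_params("top");m=masks(im)
s=rect(P,big(m["white"],(268,155,342,250)),0)
r=rect(P,big(m["red"],(335,170,420,270)),.042)
c=big(m["orange"],(165,140,222,220));o=rect(P,c,.078)
print("spot",s,"rack",r,"orange",o)
print(c[cv2.convexHull(c.astype(np.int32),returnPoints=False)[:,0]].tolist())
p=ray(P,c,.078)
t=np.radians(s[4]);ex=np.array([np.cos(t),np.sin(t)])
for sg in(1,-1):
    x=ex*sg;y=np.array([-x[1],x[0]]);q=(p*1000-s[:2])@np.c_[x,y]
    print(sg,"orange in spot axes",q.min(0),q.max(0))
E
```

```text
spot [551.  -16.1 177.4 127.3  -8.4] rack [ 509.5 -149.2  147.8  105.1   -3.5] orange [587.1 225.8 108.9  61.   -7.9]
[[189, 157], [202, 159], [208, 160], [213, 161], [214, 162], [214, 163], [207, 210], [206, 211], [203, 211], [196, 210], [183, 208], [180, 207], [179, 206], [179, 202], [180, 195], [186, 159], [188, 157]]
1 orange in spot axes [-54.0425188  213.67250545] [ 54.60633993 274.8936958 ]
-1 orange in spot axes [ -54.60633993 -274.8936958 ] [  54.0425188  -213.67250545]
```

```bash
cat >to.py <<'E'
import sys,numpy as np
from scipy.spatial.transform import Rotation as R
from plant import sensors
o=sensors.get_obs();x,y,z,yaw=map(float,sys.argv[1:5])   # mm, deg, tool down
A=R.from_euler('xyz',o["orientation"],degrees=True);B=R.from_euler('xyz',[180,0,yaw],degrees=True)
print("t",o["clock"],"tcp",(o["tool_pos"]*1000).round(1),o["orientation"].round(1),"F",o["force"].round(1),"open",o["opening"])
print("shift",A.inv().apply(np.array([x,y,z])/1000-o["tool_pos"]).round(4),"turn",(A.inv()*B).as_rotvec(degrees=True).round(1))
E
python3 to.py 540 250 180 -98.2
```

```text
t 0.1 tcp [202.4 643.4 225.7] [179.9  -0.  -17.5] F [ 1.4 -0.  -0. ] open 0.08712421673942362
shift [0.4401 0.2739 0.0462] turn [ 0.1 -0.1 80.7]
```

```bash
python3 -m pendant '[[1,[0.44,0.274,0.04],[0,0,80]],[1,[0.44,0.274,0.04],[0,0,80]],[1,[0.44,0.274,0.04],[0,0,80]],[1,[0.44,0.274,0.04],[0,0,80]],[1,[0.44,0.274,0.04],[0,0,80]],[1,[0.44,0.274,0.04],[0,0,80]],[1,[0.44,0.274,0.04],[0,0,80]],[1,[0.44,0.274,0.04],[0,0,80]],[1,[0.44,0.274,0.04],[0,0,80]],[1,[0.44,0.274,0.04],[0,0,80]]]'; python3 to.py 503 -226 120 -98.2
```

```text
clock: 0.93
tool_pos: [0.4738, 0.3267, 0.1943]
orientation: [180.0, -0.0, -89.4]
force: [-0.2, 0.7, -0.2]
opening: 0.0877
gripper_force: 0.0
t 0.9333 tcp [473.8 326.7 194.3] [180.   -0.  -89.4] F [-0.2  0.7 -0.2] open 0.08771895335383796
shift [ 0.5529 -0.0236  0.0743] turn [ 0.  -0.   8.8]
```

```bash
python3 -m pendant '[[1,[0.553,-0.024,0.06],[0,0,8.8]],[1,[0.553,-0.024,0.06],[0,0,8.8]],[1,[0.553,-0.024,0.06],[0,0,8.8]],[1,[0.553,-0.024,0.06],[0,0,8.8]],[1,[0.553,-0.024,0.06],[0,0,8.8]],[1,[0.553,-0.024,0.06],[0,0,8.8]],[1,[0.553,-0.024,0.06],[0,0,8.8]],[1,[0.553,-0.024,0.06],[0,0,8.8]],[1,[0.553,-0.024,0.06],[0,0,8.8]],[1,[0.553,-0.024,0.06],[0,0,8.8]]]'; python3 to.py 503 -226 110 -98.2
```

```text
clock: 1.77
tool_pos: [0.4972, -0.0869, 0.1495]
orientation: [-180.0, 0.0, -97.9]
force: [1.1, 0.6, 0.0]
opening: 0.0877
gripper_force: 0.0
t 1.7667 tcp [497.2 -86.9 149.5] [-180.     0.   -97.9] F [1.1 0.6 0. ] open 0.0876662086725433
shift [ 0.137  -0.0248  0.0395] turn [-0.   0.   0.3]
```

```bash
python3 - <<'E'
from h import *
im=viewer.snapshot("wrist"); cv2.imwrite("pics/w1.png",im[:,:,::-1])
E
python3 -m pendant '[[1,[0.137,-0.025,0.04],[0,0,0.3]],[1,[0.137,-0.025,0.04],[0,0,0.3]],[1,[0.137,-0.025,0.04],[0,0,0.3]],[1,[0.137,-0.025,0.04],[0,0,0.3]],[1,[0.137,-0.025,0.04],[0,0,0.3]],[1,[0.137,-0.025,0.135],[0,0,0.3]],[1,[0.137,-0.025,0.135],[0,0,0.3]],[1,[0.137,-0.025,0.135],[0,0,0.3]],[1,[0.137,-0.025,0.135],[0,0,0.3]],[1,[0.137,-0.025,0.135],[0,0,0.3]]]'; python3 to.py 542.5 -75 14 -98.2;  python3 - <<'E'
from h import *
im=viewer.snapshot("top"); cv2.imwrite("pics/t2.png",im[:,:,::-1]);P=viewer.camera_params("top");m=masks(im)
print(rect(P,big(m["red"],(335,170,420,270)),.042))
E
```

```text
clock: 2.65
tool_pos: [0.5034, -0.2238, 0.0143]
orientation: [179.9, -0.0, -98.1]
force: [-0.3, 0.7, 1.0]
opening: 0.0877
gripper_force: 0.0
t 2.65 tcp [ 503.4 -223.8   14.3] [179.9  -0.  -98.1] F [-0.3  0.7  1. ] open 0.08774321890260706
shift [-0.1528 -0.0176  0.0002] turn [ 0.1 -0.   0.1]Traceback (most recent call last):
  File "<stdin>", line 3, in <module>
  File "h.py", line 11, in big
    return max(cv2.findContours(m,0,1)[0],key=cv2.contourArea)[:,0,:]
           ~~~^^^^^^^^^^^^^^^^^^^^^^^^^^^^^^^^^^^^^^^^^^^^^^^^
ValueError: max() iterable argument is empty
```

View pics/t2.png

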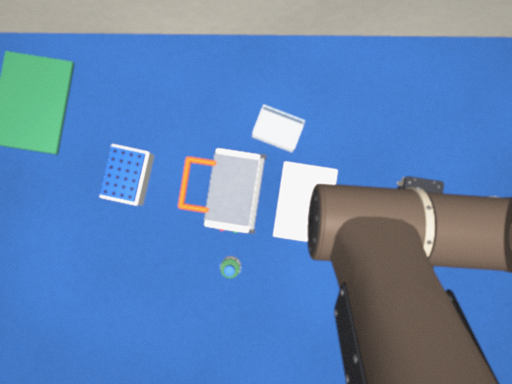

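The arm hides the rack in the top view (forearm over (370,221)); the fingers are down behind it with no contact force. Pushing.

```bash
python3 -m pendant '[[1,[-0.008,-0.001,0],[0,0,0]],[1,[-0.016,-0.002,0],[0,0,0]],[1,[-0.024,-0.003,0],[0,0,0]],[1,[-0.032,-0.004,0],[0,0,0]],[1,[-0.040,-0.005,0],[0,0,0]],[1,[-0.048,-0.006,0],[0,0,0]],[1,[-0.056,-0.007,0],[0,0,0]],[1,[-0.064,-0.008,0],[0,0,0]],[1,[-0.072,-0.008,0],[0,0,0]],[1,[-0.078,-0.009,0],[0,0,0]]]'; python3 to.py 542.5 -75 14 -98.2;  python3 - <<'E'
from h import *
im=viewer.snapshot("side"); cv2.imwrite("pics/s3.png",im[100:300,120:400,::-1].repeat(2,0).repeat(2,1))
E
```

```text
clock: 3.53
tool_pos: [0.5236, -0.1472, 0.0145]
orientation: [180.0, -0.0, -98.2]
force: [-1.2, -3.6, 1.2]
opening: 0.0879
gripper_force: 1.4
t 3.5333 tcp [ 523.6 -147.2   14.5] [180.   -0.  -98.2] F [-1.2 -3.6  1.2] open 0.08793031606674591
shift [-0.0742 -0.0084  0.0005] turn [ 0. -0.  0.]
```

View pics/s3.png

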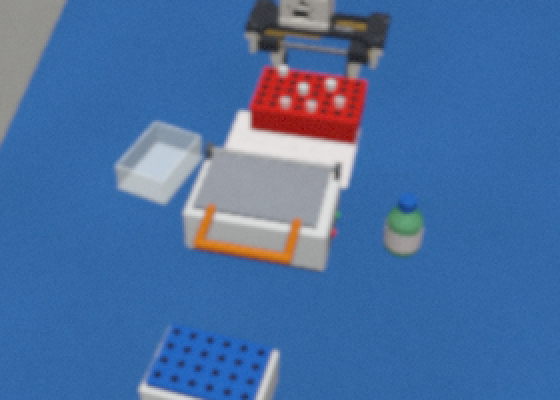

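The rack (top corners ≈(262,70)–(368,80) in the crop) follows squarely but sits a bit right (−x) of the spot's middle. I'll measure this offset before the rest of the push.

```bash
cat >rk.py <<'E'
from h import *
# rack front (+y) bottom edge from the side camera, in reader axes about the spot centre
im=viewer.snapshot("side");P=viewer.camera_params("side")
cv2.imwrite("pics/side_last.png",im[:,:,::-1])
c=big(masks(im)["red"],(180,110,340,200))
v=cv2.approxPolyDP(c.astype(np.int32).reshape(-1,1,2),4,True)[:,0]
t=np.radians(-8.2);M=np.array([[np.cos(t),np.sin(t)],[-np.sin(t),np.cos(t)]])
for q in v:
    print(q,[(M@(ray(P,q,z)[0]*1000-[551,-16.1])).round(0).tolist() for z in(0,.042)])
w=big(masks(im)["white"]|masks(im)["red"],(225,140,310,182))
E
python3 rk.py
```

```text
[252 135] [[72.0, -169.0], [60.0, -112.0]]
[247 163] [[56.0, -35.0], [45.0, 15.0]]
[296 169] [[-82.0, -40.0], [-86.0, 10.0]]
[302 141] [[-80.0, -173.0], [-85.0, -116.0]]
[288 139] [[-38.0, -173.0], [-45.0, -116.0]]
[283 145] [[-28.0, -140.0], [-35.0, -85.0]]
[283 138] [[-22.0, -175.0], [-30.0, -118.0]]
```

```bash
python3 -m pendant '[[1,[-0.007,-0.001,0],[0,0,0]],[1,[-0.015,-0.003,0],[0,0,0]],[1,[-0.023,-0.004,0],[0,0,0]],[1,[-0.032,-0.006,0],[0,0,0]],[1,[-0.041,-0.008,0],[0,0,0]],[1,[-0.050,-0.009,0],[0,0,0]],[1,[-0.058,-0.011,0],[0,0,0]],[1,[-0.065,-0.012,0],[0,0,0]],[1,[-0.070,-0.013,0],[0,0,0]],[1,[-0.073,-0.013,0],[0,0,0]]]'; python3 rk.py; python3 to.py 542.5 -75 14 -98.2
```

```text
clock: 4.47
tool_pos: [0.5473, -0.077, 0.0146]
orientation: [-180.0, 0.0, -98.1]
force: [0.0, -1.4, -0.1]
opening: 0.0876
gripper_force: 0.8
[234 169] [[86.0, -1.0], [72.0, 47.0]]
[287 180] [[-65.0, 11.0], [-70.0, 59.0]]
[293 156] [[-65.0, -95.0], [-70.0, -42.0]]
[279 154] [[-24.0, -95.0], [-32.0, -42.0]]
[273 160] [[-12.0, -64.0], [-20.0, -13.0]]
[275 153] [[-12.0, -97.0], [-20.0, -44.0]]
[242 149] [[85.0, -94.0], [72.0, -41.0]]
t 4.5167 tcp [547.3 -76.8  14.7] [-180.     0.   -98.2] F [ 0.3  0.4 -0.4] open 0.08761400502367604
shift [-0.0011  0.0051  0.0007] turn [-0.  0.  0.]
```

```bash
python3 -m pendant '[[1,[0.02,0,0],[0,0,0]],[1,[0.04,0,0],[0,0,0]],[1,[0.04,0,-0.04],[0,0,0]],[1,[0.04,0,-0.08],[0,0,0]],[1,[0.04,0,-0.12],[0,0,0]],[1,[0.04,0,-0.16],[0,0,0]],[1,[0.04,0,-0.19],[0,0,0]],[0,[0.0,0,-0.19],[0,0,-7]],[-0.1,[-0.04,0,-0.19],[0,0,-14]],[-0.1,[-0.08,0,-0.19],[0,0,-21]]]'; python3 to.py 585 240 180 -8.2
```

```text
clock: 5.35
tool_pos: [0.5585, 0.0023, 0.2059]
orientation: [-179.8, 0.0, -77.0]
force: [-0.1, -0.7, 0.3]
opening: 0.0725
gripper_force: 0.0
t 5.35 tcp [558.5   2.3 205.9] [-179.8    0.   -77. ] F [-0.1 -0.7  0.3] open 0.0725316415220948
shift [-0.2256 -0.0792  0.0263] turn [ -0.2  -0.1 -68.8]
```

```bash
python3 -m pendant '[[-0.1,[-0.225,-0.08,0],[0,0,-69]],[-0.1,[-0.225,-0.08,0],[0,0,-69]],[-0.1,[-0.225,-0.08,0],[0,0,-69]],[-0.1,[-0.225,-0.08,0],[0,0,-69]],[-0.1,[-0.225,-0.08,0],[0,0,-69]],[-0.1,[-0.225,-0.08,0],[0,0,-69]],[-0.1,[-0.225,-0.08,0],[0,0,-69]],[-0.1,[-0.225,-0.08,0],[0,0,-69]],[-0.1,[-0.225,-0.08,0],[0,0,-69]],[-0.1,[-0.225,-0.08,0],[0,0,-69]]]'; python3 to.py 589.5 250.6 160 -8.2; python3 - <<'E'
from h import *
im=viewer.snapshot("top"); cv2.imwrite("pics/t4.png",im[:,:,::-1]);P=viewer.camera_params("top");m=masks(im)
print(rect(P,big(m["red"],(255,140,345,265)),.042), rect(P,big(m["red"]|m["white"],(268,155,342,250)),0))
im=viewer.snapshot("wrist"); cv2.imwrite("pics/w4.png",im[:,:,::-1])
E
```

```text
clock: 6.18
tool_pos: [0.5863, 0.239, 0.2044]
orientation: [-180.0, 0.0, -7.8]
force: [-0.5, 0.3, 0.7]
opening: 0.0391
gripper_force: 0.0
t 6.1833 tcp [586.3 239.  204.4] [-180.     0.    -7.8] F [-0.5  0.3  0.7] open 0.0390505776047223
shift [ 0.0016 -0.012   0.0444] turn [-0.   0.   0.4]
[553.5 -13.8 141.2  95.5  -8.2] [551.1 -16.2 177.9 127.8  -8.4]
```

View pics/t4.png

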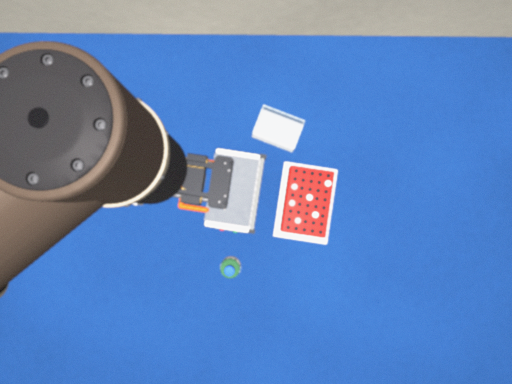

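View pics/w4.png

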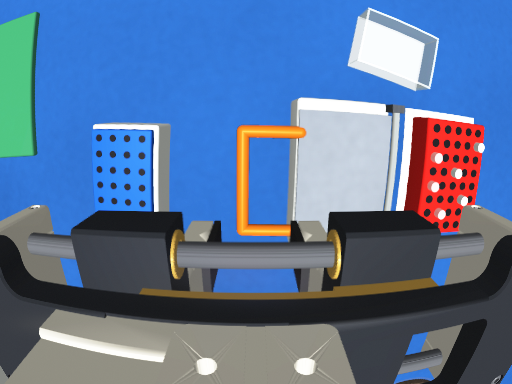

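Top view: the rack ((305,203)) lies centred in the spot with white all round, hand off. Wrist view: the bar stands at column ≈243, rows 128–233, between the finger gap's extension. I'll ray-cast it.

```bash
python3 - <<'E'
from h import *
P=viewer.camera_params("wrist");E=P["extrinsics"];R=E[:3,:3];c=-R.T@E[:3,3]
im=cv2.imread("pics/w4.png")[:,:,::-1].copy();m=masks(im)["orange"]
pts=[]
for r in range(140,222,10):
    u=np.flatnonzero(m[r,225:262])+225; pts.append([u.mean(),r])
pts=np.array(pts)
for rr in ([*pts[[0,4,-1]]]+[np.array([270,132.]),np.array([270,230.])]):
    x,y=(rr-[P["cx"],P["cy"]])/P["fx"];th=np.hypot(x,y);d=np.array([x/th*np.sin(th),-y/th*np.sin(th),-np.cos(th)])@R
    print(rr,(c+d*(.078-c[2])/d[2]).round(4))
E
python3 to.py 589.5 250.6 160 -8.2
```

```text
[242.54545455 140.        ] [0.6309 0.2442 0.078 ]
[242. 180.] [0.5922 0.2505 0.078 ]
[242. 220.] [0.551  0.2569 0.078 ]
[270. 132.] [0.6349 0.2171 0.078 ]
[270. 230.] [0.5361 0.2301 0.078 ]
t 6.2833 tcp [586.3 238.7 204.6] [-180.     0.    -8.1] F [-0.3 -0.4 -0.4] open 0.03923723361561649
shift [ 0.0015 -0.0123  0.0446] turn [-0.   0.   0.1]
```

Both measurements agree (bar ≈ (589.5, 251)). Descend and grip.

```bash
python3 -m pendant '[[-0.1,[0.001,-0.0125,0.03],[0,0,0]],[-0.1,[0.001,-0.0125,0.06],[0,0,0]],[-0.1,[0.001,-0.0125,0.085],[0,0,0]],[-0.1,[0.001,-0.0125,0.11],[0,0,0]],[-0.1,[0.001,-0.0125,0.13],[0,0,0]],[-0.1,[0.001,-0.0125,0.1455],[0,0,0]],[-0.1,[0.001,-0.0125,0.1455],[0,0,0]]]' && python3 -m pendant '[[-0.5,[0,0,0],[0,0,0]],[-0.6,[0,0,0],[0,0,0]],[-0.7,[0,0,0],[0,0,0]],[-0.8,[0,0,0],[0,0,0]],[-0.9,[0,0,0],[0,0,0]],[-1,[0,0,0],[0,0,0]],[-1,[0,0,0],[0,0,0]]]'; python3 to.py 589.5 251 59 -8.2;python3 - <<'E'
from h import *
im=viewer.snapshot("wrist"); cv2.imwrite("pics/w5.png",im[:,:,::-1])
E
```

```text
clock: 6.87
tool_pos: [0.5872, 0.2493, 0.0555]
orientation: [179.8, 0.2, -8.4]
force: [-0.3, -0.2, -0.3]
opening: 0.0395
gripper_force: 0.0
clock: 7.45
tool_pos: [0.5897, 0.2514, 0.0602]
orientation: [-179.9, -0.1, -8.2]
force: [-2.1, 0.6, 5.8]
opening: 0.0111
gripper_force: 30.0
t 7.45 tcp [589.7 251.4  60.2] [-1.799e+02 -1.000e-01 -8.200e+00] F [-2.1  0.6  5.8] open 0.011083519119017707
shift [-0.0001  0.0005  0.0012] turn [-0.1 -0.1  0. ]
```

View pics/w5.png

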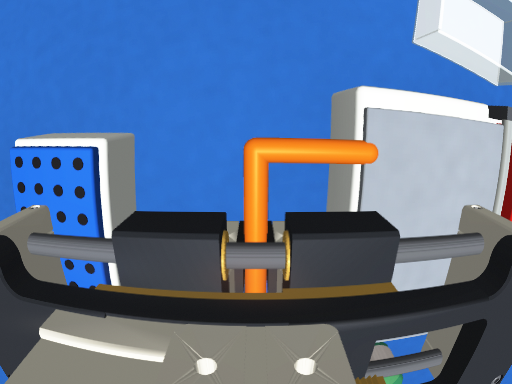

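The bar (col ≈256) sits between the fingers, midway along; grip 30 N at 11 mm. Lift along the arc, first half.

```bash
python3 -m pendant '[[-1,[0,0.0006,-0.0135],[0,0,0]],[-1,[0,0.0024,-0.0269],[0,0,0]],[-1,[0,0.0053,-0.0401],[0,0,0]],[-1,[0,0.0093,-0.053],[0,0,0]],[-1,[0,0.0145,-0.0655],[0,0,0]],[-1,[0,0.0208,-0.0775],[0,0,0]],[-1,[0,0.028,-0.0889],[0,0,0]],[-1,[0,0.0363,-0.0996],[0,0,0]],[-1,[0,0.0454,-0.1096],[0,0,0]],[-1,[0,0.0454,-0.1096],[0,0,0]]]'; python3 to.py 567.4 97.7 214.2 -8.2
```

```text
clock: 8.33
tool_pos: [0.5834, 0.2079, 0.1724]
orientation: [-179.6, -0.2, -8.2]
force: [-5.5, 12.0, 8.9]
opening: 0.0108
gripper_force: 30.0
t 8.3333 tcp [583.4 207.9 172.4] [-179.6   -0.2   -8.2] F [-5.5 12.   8.9] open 0.010780074997406963
shift [-1.000e-04  1.111e-01 -4.250e-02] turn [-0.4 -0.2  0. ]
```

```bash
python3 -m pendant '[[-1,[0,0,0],[0,0,0]],[-1,[0,0,0],[0,0,0]],[-1,[0,0,0],[0,0,0]]]'; python3 to.py 567.4 97.7 214.2 -8.2; python3 -c "
from plant import sensors;print(sensors.get_obs()['moment'])"
```

```text
clock: 8.58
tool_pos: [0.5836, 0.2093, 0.1709]
orientation: [-179.6, -0.2, -8.1]
force: [-4.9, 11.7, 8.9]
opening: 0.0109
gripper_force: 30.0
t 8.5833 tcp [583.6 209.3 170.9] [-179.6   -0.2   -8.1] F [-4.9 11.7  8.9] open 0.010871624523627185
shift [-0.0002  0.1125 -0.044 ] turn [-0.4 -0.2  0.1]
[4.63330095 1.67016347 0.01782703]
```

```bash
python3 -m pendant '[[-1,[0,0.0087,-0.0106],[0,0,0]],[-1,[0,0.0196,-0.019],[0,0,0]],[-1,[0,0.0311,-0.0263],[0,0,0]],[-1,[0,0.0433,-0.0327],[0,0,0]],[-1,[0,0.0559,-0.038],[0,0,0]],[-1,[0,0.069,-0.042],[0,0,0]],[-1,[0,0.0824,-0.045],[0,0,0]],[-1,[0,0.0932,-0.0466],[0,0,0]],[-1,[0,0.0932,-0.0466],[0,0,0]],[-1,[0,0.0932,-0.0466],[0,0,0]]]'; python3 to.py 567.4 97.7 214.2 -8.2;python3 - <<'E'
from h import *
for n in("side","top","wrist"):
    im=viewer.snapshot(n); cv2.imwrite(f"pics/{n}6.png",im[:,:,::-1])
im=cv2.imread("pics/side6.png")[100:300,120:400];cv2.imwrite("pics/side6c.png",im.repeat(2,0).repeat(2,1))
E
```

```text
clock: 9.42
tool_pos: [0.5693, 0.113, 0.2162]
orientation: [-180.0, -0.0, -8.2]
force: [-4.3, 3.7, 9.6]
opening: 0.0112
gripper_force: 30.0
t 9.4167 tcp [569.3 113.  216.2] [-180.    -0.    -8.2] F [-4.3  3.7  9.6] open 0.011168802357800376
shift [0.0003 0.0154 0.002 ] turn [-0. -0. -0.]
```

View pics/side6c.png

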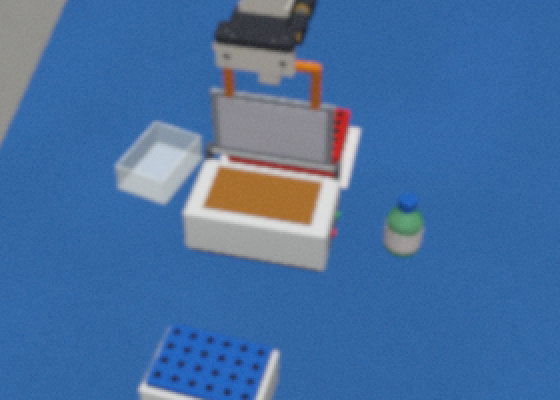

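The flap stands at ≈84°, bar still gripped, rack undisturbed behind it; top edge of the panel at crop (213,92)–(335,106). Final 15 mm to upright.

```bash
python3 -m pendant '[[-1,[0,0.004,-0.001],[0,0,0]],[-1,[0,0.008,-0.001],[0,0,0]],[-1,[0,0.0115,-0.001],[0,0,0]],[-1,[0,0.014,-0.001],[0,0,0]],[-1,[0,0.0154,-0.001],[0,0,0]],[-1,[0,0.0154,-0.001],[0,0,0]],[-1,[0,0.0154,-0.001],[0,0,0]],[-1,[0,0.0154,-0.001],[0,0,0]]]'; python3 to.py 567.4 97.7 214.2 -8.2;python3 - <<'E'
from h import *
for n in("side","top","wrist"):
    im=viewer.snapshot(n); cv2.imwrite(f"pics/{n}7.png",im[:,:,::-1])
a=cv2.imread("pics/side7.png")[120:200,200:320];cv2.imwrite("pics/side7c.png",cv2.resize(a,None,fx=6,fy=6,interpolation=cv2.INTER_CUBIC))
E
```

```text
clock: 10.23
tool_pos: [0.567, 0.098, 0.2164]
orientation: [180.0, 0.0, -8.2]
force: [-2.5, 1.4, 6.6]
opening: 0.011
gripper_force: 30.0
t 10.2333 tcp [567.   98.  216.4] [180.    0.   -8.2] F [-2.5  1.4  6.6] open 0.011006965230072557
shift [0.0004 0.0003 0.0022] turn [0. 0. 0.]
```

View pics/side7c.png

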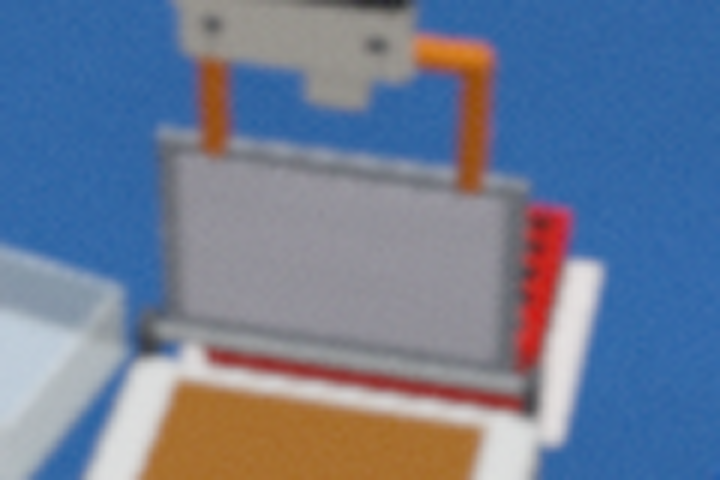

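View pics/top7.png

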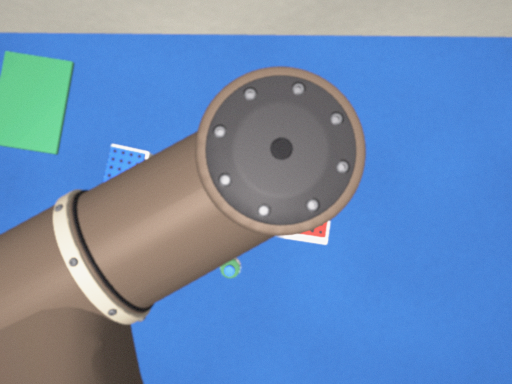

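The flap looks upright: panel top edge from (165,130) to (527,185) in the crop, hinge bar from (145,322) to (530,383). Quick numeric check of the tilt.

```bash
python3 - <<'E'
from h import *
P=viewer.camera_params("side");t=np.radians(-8.2);M=np.array([[np.cos(t),np.sin(t)],[-np.sin(t),np.cos(t)]])
f=lambda q,z:(M@(ray(P,np.array(q)/6+[200,120],z)[0]*1000-[567.4,97.7])).round(1)
for q in((162,130),(527,185),(180,143),(505,195)):print("top",f(q,.180))
for q in((145,322),(530,383)):print("hinge",f(q,.078))
E
python3 rk.py | head -3
```

```text
top [69.3 -1.3]
top [-73.6   0.8]
top [60.4  5.2]
top [-66.5   8.7]
hinge [80.4 -3.8]
hinge [-80.4  -2.5]
[291 155] [[-59.0, -99.0], [-64.0, -46.0]]
[287 180] [[-65.0, 11.0], [-70.0, 59.0]]
```

Kinematics are the finest measure: the bar has travelled 155.1 mm horizontally from the shut grip, against 155 mm by design, so it is upright to about 0.5°. The side-view check agrees to its roughly one-pixel limit. I'll confirm it holds still, then hand in.

```bash
python3 -m pendant '[[-1,[0,0,0],[0,0,0]],[-1,[0,0,0],[0,0,0]],[-1,[0,0,0],[0,0,0]],[-1,[0,0,0],[0,0,0]],[-1,[0,0,0],[0,0,0]],[-1,[0,0,0],[0,0,0]]]'; python3 -c "
from plant import workorder;print(workorder.close_job())"
```

```text
clock: 10.93
tool_pos: [0.5671, 0.0981, 0.2164]
orientation: [180.0, 0.0, -8.2]
force: [-2.9, 1.4, 6.3]
opening: 0.0112
gripper_force: 30.0
the job is handed in; nothing more can be done
None
```

I handed the job in at about 11 s: the rack is inside the white spot (within about 3 mm of its centre, hand off it), and the gripper still holds the bar with the flap upright to about half a degree by the arm's own readings; the side camera hinted it may be up to about 3° short, which is near what it can resolve.

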